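# Set the spring tweezers to the marked gap on the smithy's setting board

### The arm

A 6-joint arm with a two-finger parallel gripper is mounted at the origin on the work surface. World frame = base frame: x ahead of the robot, y to its left, z up, the work surface at z = 0. Lengths are in m, angles in rad, forces in N, time in s.
With the tool pointing down it reaches from about 0.35 to 0.95 m from the base axis. Payload 17.4 kg.
Tool frame: the origin (TCP) lies midway between the tips of the shut fingers; the grasp point (between the pads) lies 19 mm behind it; z points along the fingers, y is the direction in which the jaws open and shut (so a half turn about z gives the same grasp; the last joint's range is limited). The gripper opens to 93 mm and grips with 3 to 60 N. Pads are 15 mm wide; open, the fingers measure 128 mm over their backs; the gripper's body (75 mm by 188 mm) begins 65 mm behind the grasp point.
Start: joints at [-1.282, 0.116, 1.442, -0, 1.584, -0.038], TCP at [0.217, -0.639, 0.219] pointing down, gripper open.
Joint ranges: [-2.83, 2.83], [-0.83, 2.19], [0.07, 2.5], [-1.14, 4.28], [0.01, 3], [-2.97, 2.97]. Speed limits (rad/s): [1.89, 1.89, 2.22, 3.14, 3.14, 3.14].

### API

Orientations are given as [roll, pitch, yaw] about the fixed x, y, z axes, in that order (R = Rz(yaw) Ry(pitch) Rx(roll)).
In Python, from workcell import ctrl gives the robot as it stands.
- The arm moves only by the tool jog_arm, never from a script. Its argument "moves" is a list of rows, each a list of 5 numbers: the shift along the tool's x, y, z in cm, then the turn about the tool's z in rad, then the closure in counts, from 0 (fully open) to 255 (shut). A call has 1 to 8 rows; each row is the pose to reach, as a shift and turn from the pose commanded when the call began, along the tool's axes at that moment; what a row does not reach only later rows make up. A row lasts 1/10 s, in which the tool goes at most 50 mm and 8.59 degrees, less where a joint would pass 70% of its speed; a pose out of reach is approached as far as the arm can. A call with a gripper value outside its range is refused whole. The fingers move at their own pace and stop on an object; "newtons" is the grip in N (left out, the last holds). Time passes only in rows, so rows that repeat a pose let the fingers close. It gives the time, the measured TCP pose, the force and the opening at its end, in the units of the state.
- ctrl.state(): the state, without advancing time (a new reading comes with each control period).
- ctrl.grab_frame(name): name is "scene" or "side" or "wrist"; returns the picture (480x640x3 uint8, blue, green, red); there is no depth.
- ctrl.camera_model(name): a dict with "fx", "fy", "cx", "cy" (pixels), "extrinsics" (4x4, takes a point from camera to world coordinates). Camera axes: x right, y down, z forward; pixel columns grow to the right and rows downward; lengths in m; the calibration is good to about 2 mm. A picture is of the moment at which its call begins: read the wrist's pose just before it. camera_model takes no time and is no camera call; for the wrist camera it gives the pose at the moment of the call.
- ctrl.job_done(): hands the job in, once; it reports no verdict.
Trained networks look in the newest picture that a camera, given by its name, has taken for a name from the list of things; names that differ only in an ending like _2 or _b are one class to them, and where a whole thing is asked for, a point or a joint stands for the part that bears it (a point fixed in the world has none). Each returns a list of dicts, best first, with "conf" (0 to 1); they miss things now and then, are a little off and sometimes report something else, mostly with a low value. They report only what shows in the picture. A call takes as long as a camera call. They do not tell look-alikes from the thing itself.
- ctrl.boxes_of(camera, target): "rect" ([left, top, width, height] as shares, 0 to 1, of the picture: columns of its width, rows of its height, round what is visible of it).
- ctrl.regions_of(camera, target): "region" (480x640 bool, what is visible of it) and "rect" ([left, top, width, height] as shares, 0 to 1, of the picture: columns of its width, rows of its height, round what is visible of it).
The state is a dict: "time": time; "joint_positions": joint angles; "qd": joint speeds; "tau": joint torques, N m; "eef_pos": TCP position; "tool_rot": TCP orientation; "contact_force": force on the tool from outside, world axes, zero at the start; "torque": the same for the moment, N m; "gripper_width": opening from 0.0 (shut) to 1.0 (fully open).
Only numpy, scipy, OpenCV 4.12 (cv2) and the standard library are available. Lean on these libraries where they do the work, as an engineer would, in place of code of your own. Each camera call takes 0.05 s, during which the arm holds its last target.

### The job

Hang the spring tweezers by their eye on the upright peg of the wooden setting board, so that they lie flat on the board with their legs towards the two brass pointers, and let go of them. Then squeeze the two legs together until each red tip stands right over the line of its own brass pointer, and finish while holding that gap steady: do not let go at the end. Leave the hammer, jar, punch and steel bar offcut where they are.

Things in the scene. Friction and masses are not known exactly. Their poses are not given: they have to be found in the camera images.
- tweezers: Spring tweezers, lying flat, 0.19 kg: origin at the underside of the eye's centre, x towards the tips, z up, y to the left leg. Steel eye: outside diameter 32, hole 18, 10 thick. Then a rigid blue grip block (carry by it), x 14 to 75, 28 wide (y), 16 high. From it two sprung steel legs with red tips, spring hinges at x 65, y +10 and -10. Balanced near x 68
- eye (a point): centre of the eye's hole, at the underside of the tweezers (same point as the origin of tweezers)
- tip_left (a point): end of the left (tool +y) leg, mid thickness, underside; moves with the leg. Legs: 6 thick, 14 high, 120 long from the hinge; the last 22 red, 5 thick, 12 high. Free, each leg splays 0.18 rad: tips 63 apart at x 183, legs 55 over their outsides at x 145
- tip_right (a point): end of the right (tool -y) leg, likewise. Pressed inward at x 145, each leg starts to yield at about 2.5 N and takes about 7 N to come parallel to the tool's x axis; it goes 0.24 rad inward to a stop and springs back when let go
- board: Setting board of dark wood, fixed to the bench, 18 thick: origin on the bench top below the peg, x towards the pointers, z up. Spans x -32 to 232, y -75 to 75. Steel peg at the origin, diameter 12, stands 30 above the board's top, the last 5 tapered. The top is flat and bare apart from peg and pointers
- peg_foot (a point): centre of the peg's foot, on the board's top face (18 above the bench); axes as the board's
- pointer_left: Left (board +y) brass pointer, fixed: a flat line 5 wide inlaid in the board along x (x -21 to 13), with a lug 20 long, 7 wide, 10 high behind it (x 11 to 31). Origin on the line at the board's top, 185 from the peg along the board's x, where the tip is to stand; axes as the board's. 8 to 20 left of the board's middle line
- pointer_right: Right (board -y) brass pointer, likewise, 8 to 20 to the right of the middle line: the two pointers need not be equally far out
- hammer: bystander: hammer with wooden handle, lying, 270 long; leave alone
- flux_jar: bystander: jar with green cap, diameter 70, 90 high, origin under its middle; leave alone
- punch: bystander: round steel punch, lying, 120 long, 16 thick, origin near its middle at bench level; leave alone
- bar_offcut: bystander: flat steel bar offcut, 120 x 25 x 12, origin under its middle; leave alone
Things that resemble listed ones, but are neither listed nor needed, are in the scene too. What is shaped like the tweezers but pink is not meant.

How it is judged:
On the way, in this order (a step that is already met when the one before it is completed fails the run):
1. the tweezers hang by their eye on the peg, flat on the board, and the robot has let go of them (horizontal distance between eye and peg_foot below 0.006 m and z of eye in the frame of peg_foot between -0.004 and 0.005 m and angle between tweezers's own z axis and vertical below 0.1 rad and contact force between the fingers and tweezers below 0.1 N and linear speed of tweezers below 0.02 m/s), for 0.2 s.
2. the robot squeezes the legs so that each tip stands over its own pointer, and keeps it for a second (horizontal distance between eye and peg_foot below 0.006 m and z of eye in the frame of peg_foot between -0.004 and 0.005 m and angle between tweezers's own z axis and vertical below 0.1 rad and y of tip_left in the frame of pointer_left between -0.0035 and 0.0035 m and x of tip_left in the frame of pointer_left between -0.015 and 0.015 m and y of tip_right in the frame of pointer_right between -0.0035 and 0.0035 m and x of tip_right in the frame of pointer_right between -0.015 and 0.015 m and contact force between the fingers and tweezers above 1.5 N), for 1 s.
At the end, for the whole second after the job is handed in: The eye is on the peg (centres within 6 mm across, underside within 5 mm of the board's top, tilt below 0.1 rad), each tip is within 3.5 mm sideways and 15 mm lengthwise of its own pointer's point, the tweezers are at rest, and the fingers still press on them with more than 1.5 N (all of step 2 and linear speed of tweezers below 0.02 m/s); the arm keeps its last pose, push and grip.
It fails at once if the hammer is moved by more than 20 mm (distance of hammer from where it was at the start of the episode above 0.02 m).
It fails at once if the jar is moved by more than 20 mm (distance of flux_jar from where it was at the start of the episode above 0.02 m).
It fails at once if the punch is moved by more than 20 mm (distance of punch from where it was at the start of the episode above 0.02 m).
It fails at once if the bar offcut is moved by more than 20 mm (distance of bar_offcut from where it was at the start of the episode above 0.02 m).
It also fails if it takes over 59 s, if anything falls off the work surface, if the arm or the gripper's body presses on something with over 40 N, if the wrist force passes 120 N, or if a joint passes its speed limit or range.

## Working session

There is one attempt and no reset: what is moved stays moved. The work goes in short steps, Python scripts to look and compute and a tool call to move; the robot and the scene stay as the last step left them, time stands still between calls to the robot, and variables do not carry over. Pictures are saved under pics/ and viewed, and the job is handed in when it is done.

Besides the shell and the picture viewer there is one more tool, called after "Call:" as name([rows], argument=value, ...), one row to a line, values as JSON. jog_arm: Moves the arm, as the interface text tells. Its arguments: {"type":"object","properties":{"moves":{"type":"array"},"newtons":{"type":"number"}},"required":["moves"]}

```bash
ls; mkdir -p pics
python3 - <<'E'
from workcell import ctrl
import cv2
for n in ("scene","side","wrist"):
    im=ctrl.grab_frame(n); cv2.imwrite(f"pics/a_{n}.png",im)
    m=ctrl.camera_model(n); print(n,m)
    for t in ("tweezers","board","pointer_left","pointer_right"):
        for r in ctrl.boxes_of(n,t)[:3]:
            x,y,w,h=r["rect"]; print(n,t,round(r["conf"],2),[round(v) for v in (x*640,y*480,(x+w)*640,(y+h)*480)])
print(ctrl.state())
E
```

```text
pics
scene {'fx': 436.7436256003301, 'fy': 436.7436256003301, 'cx': 311.8733447643646, 'cy': 237.12351830167847, 'extrinsics': array([[ 0.07494042,  0.72094   , -0.68893356,  1.37682466],
       [ 0.99711553, -0.06250584,  0.04305392, -0.04448074],
       [-0.01202308, -0.69017283, -0.72354468,  0.85896473],
       [ 0.        ,  0.        ,  0.        ,  1.        ]])}
scene tweezers 0.96 [230, 285, 276, 355]
scene tweezers 0.84 [209, 218, 238, 275]
scene tweezers 0.65 [182, 175, 244, 205]
scene board 0.78 [332, 192, 404, 268]
scene board 0.36 [206, 242, 227, 275]
scene pointer_left 0.44 [377, 252, 379, 256]
scene pointer_right 0.67 [333, 190, 404, 266]
scene pointer_right 0.61 [364, 242, 371, 259]
side {'fx': 623.5966935636973, 'fy': 623.5966935636973, 'cx': 316.22240012308544, 'cy': 236.26422223051287, 'extrinsics': array([[-0.9916399 , -0.10488059,  0.07516899,  0.46730686],
       [-0.12729045,  0.69960379, -0.70310147,  0.98618587],
       [ 0.02115319, -0.70679177, -0.70710533,  1.05931126],
       [ 0.        ,  0.        ,  0.        ,  1.        ]])}
side tweezers 0.9 [186,
[... 721 characters left out ...]

wrist tweezers 0.83 [0, 0, 82, 11]
{'time': 0.75, 'joint_positions': array([-1.28182924e+00,  1.15953758e-01,  1.44163044e+00, -2.99320188e-06,
        1.58398300e+00, -3.77928680e-02]), 'qd': array([ 0.00050209, -0.00025997,  0.00010331, -0.00149698,  0.00175401,
       -0.00072035]), 'tau': array([-9.89596410e-04, -7.20921922e+01, -6.22712660e+01,  7.79583491e-02,
        1.82849733e-02, -2.52697293e-05]), 'eef_pos': array([ 0.2166528 , -0.6392811 ,  0.21865841]), 'tool_rot': array([3.14156733e+00, 3.95240062e-06, 3.26759916e-01]), 'contact_force': array([-0.0436828 ,  0.15153578,  0.21624874]), 'torque': array([-0.00573332,  0.04698919,  0.02799615]), 'gripper_width': 1.0019370318561995}
```

View pics/a_scene.png

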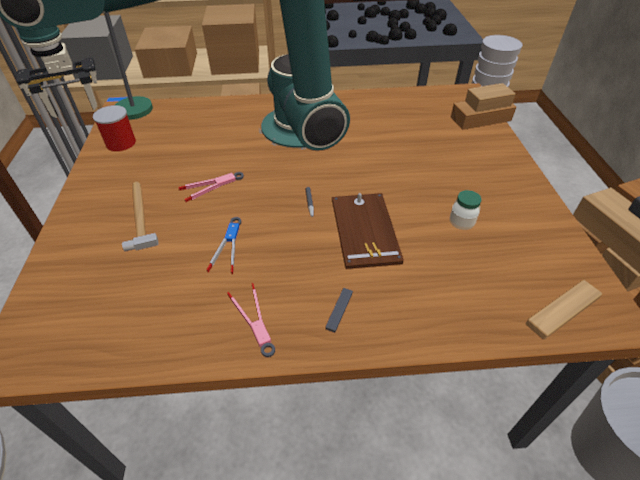

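View pics/a_side.png

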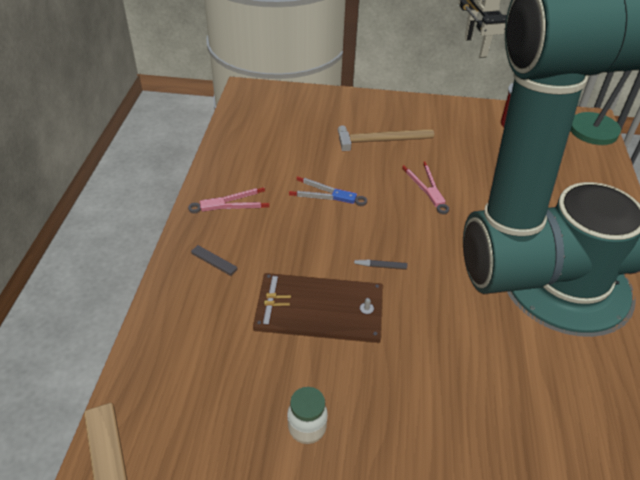

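View pics/a_wrist.png

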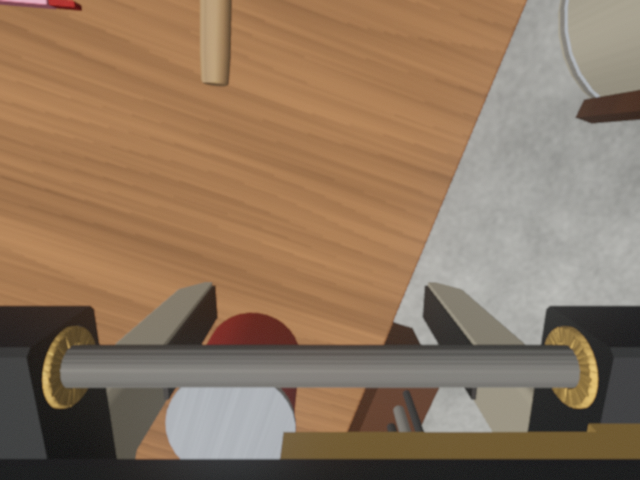

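```bash
cat > h.py <<'E'
from workcell import ctrl
import cv2, numpy as np
def ray(m,px):
    T=np.array(m["extrinsics"]); d=np.array([(px[0]-m["cx"])/m["fx"],(px[1]-m["cy"])/m["fy"],1.])
    return T[:3,3],T[:3,:3]@d
def onz(m,px,z):
    o,d=ray(m,px); return o+d*(z-o[2])/d[2]
def proj(m,P):
    T=np.linalg.inv(np.array(m["extrinsics"])); p=T[:3,:3]@np.array(P)+T[:3,3]
    return np.array([m["fx"]*p[0]/p[2]+m["cx"],m["fy"]*p[1]/p[2]+m["cy"]])
def Rtool(s):
    from scipy.spatial.transform import Rotation as R
    return R.from_euler('xyz',s["tool_rot"]).as_matrix()
def shot(cam,name):
    m=ctrl.camera_model(cam); im=ctrl.grab_frame(cam); cv2.imwrite(f"pics/{name}.png",im); return m,im
E
python3 - <<'E'
from h import *
np.set_printoptions(precision=4,suppress=True)
m=ctrl.camera_model("scene"); s=ctrl.camera_model("side")
print("eye",onz(m,(236,221.5),.01),onz(s,(361,201),.01))
print("grip",onz(m,(232,232),.016),onz(s,(344,196),.016))
print("tips",onz(m,(210,267),.008),onz(m,(233,270),.008),onz(s,(300,180),.008),onz(s,(292,194),.008))
print("peg foot",onz(m,(359,203),.018),onz(s,(367,311),.018))
print("ptr",onz(m,(368,250),.018),onz(m,(378,250),.018),onz(s,(272,296),.018),onz(s,(272,304),.018))
print("punch",onz(m,(310,200),.008),"jar",onz(m,(465,222),0),onz(m,(340,310),.006))
st=ctrl.state(); R=Rtool(st);T=ctrl.camera_model("wrist")["extrinsics"]
print(R, R.T@(T[:3,3]-st["eef_pos"]), R.T@T[:3,:3])
E
```

```text
eye [ 0.4901 -0.2004  0.01  ] [ 0.4829 -0.199   0.01  ]
grip [ 0.5364 -0.2083  0.016 ] [ 0.527  -0.2047  0.016 ]
tips [ 0.6487 -0.2592  0.008 ] [ 0.6636 -0.2004  0.008 ] [ 0.6476 -0.2595  0.008 ] [ 0.6597 -0.2014  0.008 ]
peg foot [0.4528 0.1505 0.018 ] [0.4434 0.1564 0.018 ]
ptr [0.6344 0.1466 0.018 ] [0.6367 0.1722 0.018 ] [0.649  0.1451 0.018 ] [0.6451 0.1667 0.018 ]
punch [0.4162 0.012  0.008 ] jar [0.5377 0.4373 0.    ] [0.804  0.0539 0.006 ]
[[ 0.9471  0.321   0.    ]
 [ 0.321  -0.9471 -0.    ]
 [-0.      0.     -1.    ]] [ 0.0689 -0.     -0.1665] [[-0.0007 -0.9692 -0.2465]
 [ 1.     -0.0005 -0.001 ]
 [ 0.0008 -0.2465  0.9692]]
```

Call:
jog_arm([
  [4.5, -4.4, 0, 0.12, 0],
  [9, -8.8, 0, 0.25, 0],
  [13.5, -13.2, 0, 0.37, 0],
  [18, -17.5, 0, 0.5, 0],
  [22.5, -22, 0, 0.5, 0],
  [27, -26.3, 0, 0.5, 0],
  [31.5, -30.7, 1, 0.5, 0],
  [36.5, -35, 2, 0.5, 0],
], newtons=20)

```text
time: 1.55
eef_pos: [0.3998, -0.2821, 0.2103]
tool_rot: [3.141, -0.001, -0.174]
contact_force: [-0.3, 0.0, -0.1]
gripper_width: 1.004
```

```bash
python3 -c "
from h import *
s=ctrl.state();print(s['time'],s['eef_pos'],s['tool_rot'],abs(s['qd']).max())"
```

```text
1.55 [ 0.39977913 -0.28209106  0.21029973] [ 3.14097408e+00 -1.23304333e-03 -1.73565222e-01] 0.9900789052669289
```

Call:
jog_arm([
  [0, 0, 0, 0, 0],
  [0, 0, 0, 0, 0],
])

```text
time: 1.75
eef_pos: [0.3997, -0.2832, 0.2101]
tool_rot: [3.141, -0.0, -0.171]
contact_force: [0.2, -0.3, 0.1]
gripper_width: 1.002
```

Call:
jog_arm([
  [1.7, -5, 0.5, 0, 0],
  [3.4, -10, 1, 0, 0],
  [3.4, -10, 1, 0, 0],
  [3.4, -10, 1, 0, 0],
  [3.4, -10, 1, 0, 0],
])

```text
time: 2.25
eef_pos: [0.4496, -0.1927, 0.2]
tool_rot: [3.141, 0.0, -0.174]
contact_force: [0.3, 0.2, 0.4]
gripper_width: 0.998
```

Run:
```python
from h import *
m,im=shot("wrist","b_wrist")
for t in ("tweezers","eye","tip_left","tip_right"):
  for r in ctrl.regions_of("wrist",t)[:3]:
    x,y,w,h=r["rect"]; print(t,round(r["conf"],2),[round(v) for v in (x*640,y*480,(x+w)*640,(y+h)*480)])
```

```text
tweezers 0.95 [294, 0, 363, 201]
tweezers 0.79 [347, 257, 538, 397]
eye 0.65 [348, 257, 536, 399]
eye 0.56 [290, 2, 359, 202]
tip_left 0.77 [409, 260, 507, 342]
tip_left 0.55 [295, 0, 319, 96]
tip_right 0.97 [340, 0, 361, 96]
tip_right 0.75 [498, 306, 536, 329]
```

View pics/b_wrist.png

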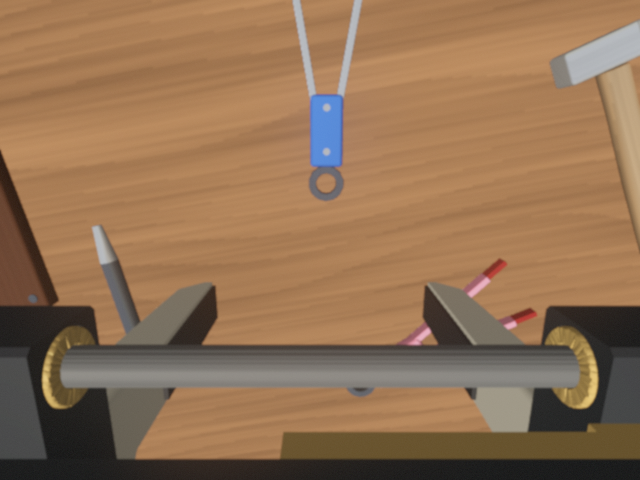

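```bash
cat >> h.py <<'E'
def blue(m,im,z,save=None):
    hsv=cv2.cvtColor(im,cv2.COLOR_BGR2HSV)
    k=cv2.inRange(hsv,(100,120,60),(125,255,255))
    n,l,st,c=cv2.connectedComponentsWithStats(k); i=1+np.argmax(st[1:,4])
    pts=cv2.findContours((l==i).astype(np.uint8),cv2.RETR_EXTERNAL,cv2.CHAIN_APPROX_NONE)[0][0][:,0].astype(float)
    W=np.array([onz(m,p,z)[:2] for p in pts])
    (c,(w,h),a)=cv2.minAreaRect((W*1000).astype(np.float32))
    return np.array(c),(w,h),a
E
python3 - <<'E'
from h import *
im=cv2.imread("pics/b_wrist.png"); m=ctrl.camera_model("wrist")
s=ctrl.state(); R=Rtool(s); print(s["eef_pos"],s["tool_rot"])
c,wh,a=blue(m,im,.016); print(c,wh,a)
eye=onz(m,(326,183),.010); print("eye",eye)
d=c/1000-eye[:2]; print(np.linalg.norm(d),np.arctan2(d[1],d[0]))
print("block in tool",R.T@(np.r_[c/1000,.016]-s["eef_pos"]))
E
```

```text
[ 0.44965634 -0.19220019  0.19993031] [ 3.14146174e+00 -1.26110513e-04 -1.74773619e-01]
[ 527.80419922 -210.84933472] (25.782278060913086, 58.24589157104492) 79.63340759277344
eye [ 0.48412555 -0.20327101  0.01      ]
0.04433120414349635 -0.17179159125303273
block in tool [0.08017697 0.0047522  0.18394104]
```

Call:
jog_arm([
  [4, 0.5, 4, 0, 0],
  [8, 0.5, 8, 0, 0],
  [9, 0.5, 12, 0, 0],
  [9, 0.5, 15, 0, 0],
  [9, 0.5, 17.5, 0, 0],
  [9, 0.5, 19, 0, 0],
  [9, 0.5, 19.6, 0, 0],
  [9, 0.5, 19.6, 0, 0],
])

```text
time: 3.3
eef_pos: [0.5378, -0.2119, 0.004]
tool_rot: [3.142, -0.0, -0.174]
contact_force: [0.6, -0.7, 0.4]
gripper_width: 0.999
```

Run:
```python
from h import *
m,im=shot("wrist","c_wrist")
```

```text
(no output)
```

View pics/c_wrist.png

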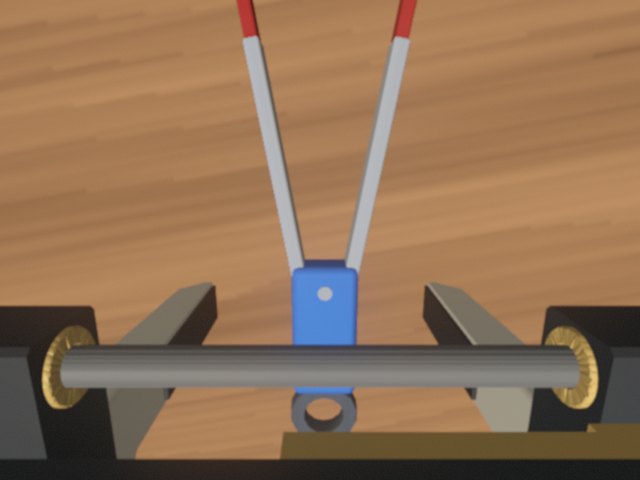

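Call:
jog_arm([
  [0, 0, 0, 0, 120],
  [0, 0, 0, 0, 180],
  [0, 0, 0, 0, 255],
  [0, 0, 0, 0, 255],
  [0, 0, 0, 0, 255],
  [0, 0, 0, 0, 255],
  [0, 0, 0, 0, 255],
  [0, 0, 0, 0, 255],
], newtons=40)

```text
time: 4.15
eef_pos: [0.5378, -0.2117, 0.0038]
tool_rot: [-3.142, 0.0, -0.173]
contact_force: [-0.9, -0.6, -0.0]
gripper_width: 0.359
```

Run:
```python
from h import *
m,im=shot("wrist","d_wrist")
```

```text
(no output)
```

View pics/d_wrist.png

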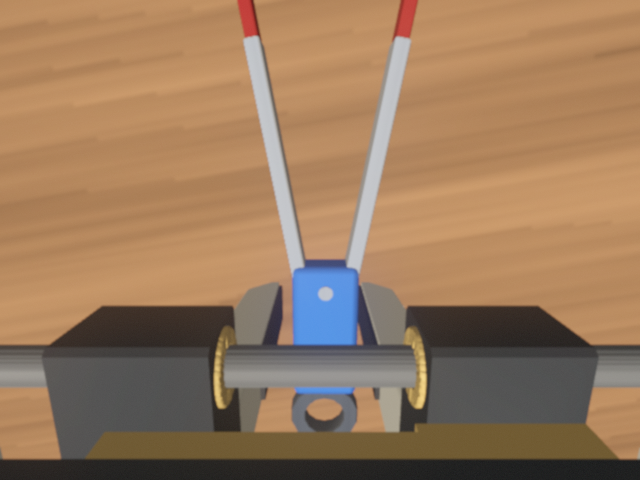

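Not fully closed yet; keep closing.

Call:
jog_arm([
  [0, 0, 0, 0, 255],
  [0, 0, 0, 0, 255],
  [0, 0, 0, 0, 255],
  [0, 0, 0, 0, 255],
])

```text
time: 4.6
eef_pos: [0.5378, -0.2117, 0.0038]
tool_rot: [-3.142, 0.0, -0.173]
contact_force: [-0.3, -0.5, -1.3]
gripper_width: 0.297
```

Run:
```python
from h import *
m,im=shot("wrist","e_wrist")
s=ctrl.state();R=Rtool(s)
cv2.imwrite("pics/e_crop.png",cv2.resize(im[370:440,270:380],None,fx=6,fy=6,interpolation=cv2.INTER_CUBIC))
for px in ((323,412),): print(R.T@(onz(m,px,.010)-s["eef_pos"]))
print(blue(m,im,.016),s["eef_pos"])
```

```text
[-0.05261533  0.00093682 -0.00619012]
(array([ 541.15228271, -211.55870056]), (27.700027465820312, 36.06312561035156), 80.2437973022461) [ 0.53777809 -0.21168313  0.00380631]
```

View pics/e_crop.png

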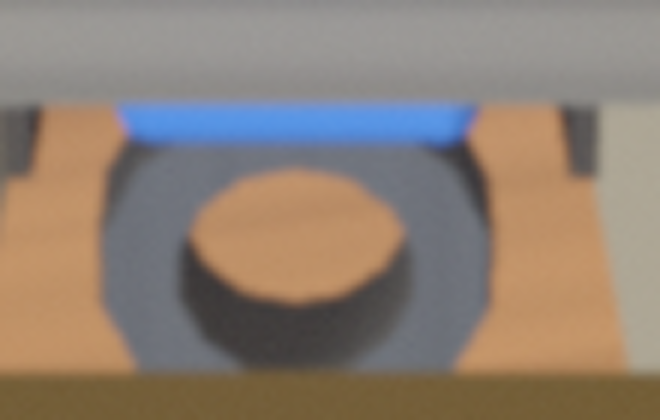

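Run:
```python
from h import *
m=ctrl.camera_model("wrist");s=ctrl.state();R=Rtool(s)
f=lambda px,z:R.T@(onz(m,px,z)-s["eef_pos"])
print("top rim",f((319.3,398.2),.010),f((319.3,431.7),.010))
print("L,R",f((300.2,413),.010),f((338.5,413),.010))
print("ring L,R",f((287,415),.010),f((351.8,415),.010))
# block front edge & legs ends for tool axis
print("block rows",f((325,269),.016), f((293,290),.016),f((358,290),.016))
print("red/gray junction L,R", f((251,38),.013),f((402,38),.013))
```

```text
top rim [-0.04520224 -0.00080171 -0.00619063] [-0.06346009 -0.00081957 -0.0061894 ]
L,R [-0.05315938 -0.00978125 -0.00619014] [-0.05315916  0.00820821 -0.00619005]
ring L,R [-0.05424793 -0.01600526 -0.0061901 ] [-0.05424734  0.01447531 -0.00618994]
block rows [ 0.01961786  0.00160697 -0.01219502] [ 0.01048793 -0.0116558  -0.01219447] [ 0.01047789  0.0153298  -0.01219432]
red/gray junction L,R [ 0.10643527 -0.02541388 -0.00920104] [ 0.10638096  0.02932945 -0.00920075]
```

Call:
jog_arm([
  [0, 0, -3, 0, 255],
  [0, 0, -7, 0, 255],
  [0, 0, -11, 0, 255],
  [-2, -4, -14, -0.03, 255],
  [-5, -8, -15, -0.07, 255],
  [-8, -12, -15, -0.11, 255],
  [-10.5, -16, -15, -0.15, 255],
  [-13, -20, -15, -0.173, 255],
])

```text
time: 5.45
eef_pos: [0.4429, 0.0092, 0.1538]
tool_rot: [-3.141, -0.0, 0.001]
contact_force: [0.5, 1.4, -1.7]
gripper_width: 0.293
```

Call:
jog_arm([
  [-2, -3, 0, 0, 255],
  [-3, -7, 0, 0, 255],
  [-3, -7, 0, 0, 255],
  [-3, -7, 0, 0, 255],
  [-3, -7, 0, 0, 255],
])

```text
time: 5.95
eef_pos: [0.4144, 0.0772, 0.1537]
tool_rot: [3.141, 0.0, -0.001]
contact_force: [0.3, -0.2, -1.6]
gripper_width: 0.298
```

Run:
```python
from h import *
m,im=shot("wrist","f_wrist"); s=ctrl.state(); print(s["eef_pos"],s["tool_rot"],s["gripper_width"])
for t in ("board","pointer_left","pointer_right","peg_foot"):
  for r in ctrl.boxes_of("wrist",t)[:3]:
    x,y,w,h=r["rect"]; print(t,round(r["conf"],2),[round(v) for v in (x*640,y*480,(x+w)*640,(y+h)*480)])
```

```text
[0.41446474 0.07696884 0.15370486] [ 3.14142262e+00  3.27720256e-04 -1.34651391e-03] 0.2942883876888668
board 0.76 [98, 1, 326, 241]
peg_foot 0.68 [100, 0, 323, 238]
```

View pics/f_wrist.png

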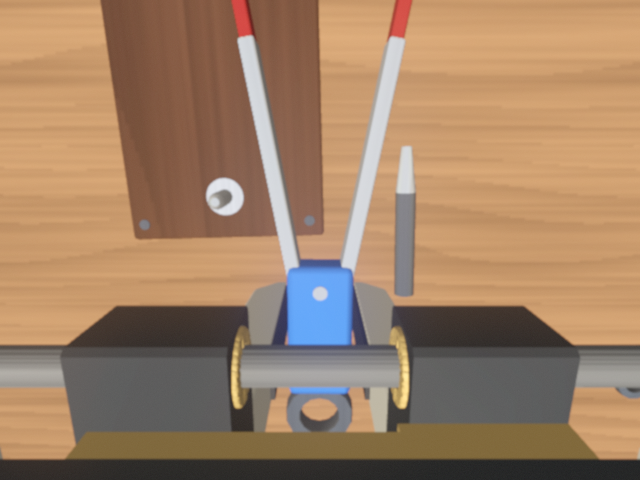

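Run:
```python
from h import *
m=ctrl.camera_model("wrist"); im=cv2.imread("pics/f_wrist.png")
P=lambda px,z:onz(m,px,z)
print("foot",P((225,197),.018),"top",P((214,202),.048))
a,b=P((323,230),.018),P((320,5),.018); print("R edge",a,b,np.arctan2(*(b-a)[[1,0]]))
a,b=P((136,232),.018),P((104,5),.018); print("L edge",a,b,np.arctan2(*(b-a)[[1,0]]))
a,b=P((136,238),.018),P((322,234),.018); print("bottom",np.arctan2(*(a-b)[[1,0]])-np.pi/2)
cv2.imwrite("pics/f_crop.png",cv2.resize(im[160:260,90:340],None,fx=3.2,fy=3.2,interpolation=cv2.INTER_CUBIC))
```

```text
foot [0.4448807  0.15011095 0.018     ] top [0.44525304 0.15070523 0.048     ]
R edge [0.41889823 0.07506295 0.018     ] [0.57603285 0.07707407 0.018     ] 0.01279799777259399
L edge [0.41761216 0.22151932 0.018     ] [0.57641984 0.22478461 0.018     ] 0.020558361973706182
bottom 0.019888797640775557
```

View pics/f_crop.png

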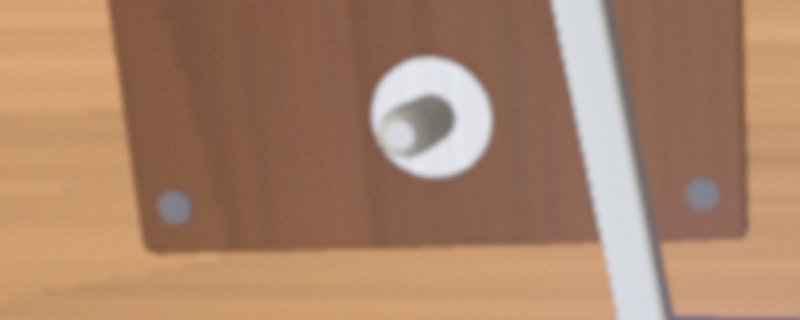

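Call:
jog_arm([
  [4, -3.5, 0, -0.018, 255],
  [8.5, -7.3, 0, -0.018, 255],
  [8.5, -7.3, 3, -0.018, 255],
  [8.5, -7.3, 6, -0.018, 255],
  [8.5, -7.3, 8.4, -0.018, 255],
  [8.5, -7.3, 8.4, -0.018, 255],
  [8.5, -7.3, 8.4, -0.018, 255],
])

```text
time: 6.9
eef_pos: [0.4995, 0.1504, 0.0704]
tool_rot: [3.142, 0.0, 0.017]
contact_force: [0.5, 0.1, -1.9]
gripper_width: 0.295
```

Run:
```python
from h import *
m,im=shot("wrist","g_wrist"); s=ctrl.state(); print(s["eef_pos"],s["tool_rot"],s["gripper_width"])
cv2.imwrite("pics/g_crop.png",cv2.resize(im[370:440,270:380],None,fx=6,fy=6,interpolation=cv2.INTER_CUBIC))
```

```text
[0.49988677 0.15057399 0.07125891] [-3.14130313e+00 -1.23372503e-03  1.72812427e-02] 0.29612282731677264
```

View pics/g_crop.png

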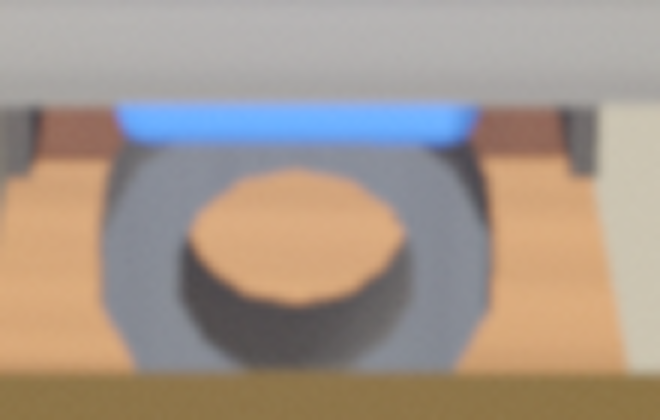

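View pics/g_wrist.png

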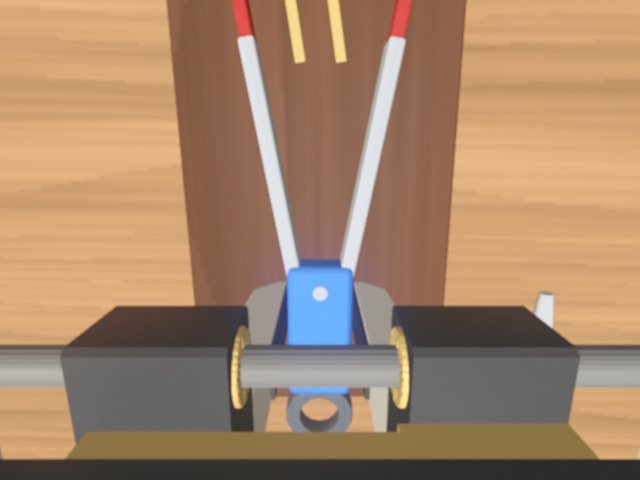

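Run:
```python
from h import *
w=ctrl.camera_model("wrist")
print("peg top proj wrist",proj(w,(.4450,.1505,.048)), proj(w,(.4450,.1505,.076)))
out=[]
for c in ("scene","side"):
    m,im=shot(c,"g_"+c)
    e=proj(m,(.445,.1505,.06)); print(c,e, proj(m,(.445,.1505,.018)),proj(m,(.445,.1505,.048)))
    x,y=e.astype(int); x0,y0=x-33,y-25; print(x0,y0)
    out.append(cv2.resize(im[y0:y0+50,x0:x0+66],None,fx=6,fy=6,interpolation=cv2.INTER_CUBIC))
cv2.imwrite("pics/g_both.png",np.hstack(out))
```

```text
peg top proj wrist [319.05491248 380.39330691] [318.89175277 414.41431482]
scene [359.58232822 189.99747556] [358.60580646 201.19203421] [359.29842663 193.25203996]
326 164
side [368.0185431  296.08812349] [366.4361279  308.74490758] [367.55905254 299.76331109]
335 271
```

View pics/g_both.png

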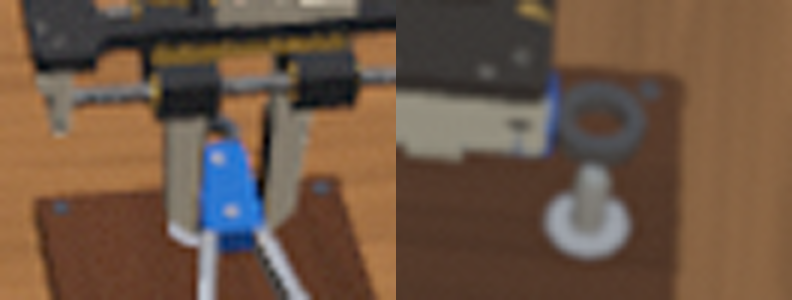

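Call:
jog_arm([
  [0, 0, 1.2, 0, 255],
  [0, 0, 2, 0, 255],
  [0, 0, 2.8, 0, 255],
  [0, 0, 3.4, 0, 255],
  [0, 0, 3.4, 0, 255],
  [0, 0, 3.4, 0, 255],
])

```text
time: 7.65
eef_pos: [0.4993, 0.1507, 0.0358]
tool_rot: [3.142, 0.0, 0.018]
contact_force: [1.0, 0.6, -2.5]
gripper_width: 0.293
```

Run:
```python
from h import *
m,im=shot("wrist","h_wrist"); s=ctrl.state(); print(s["eef_pos"],s["tool_rot"],s["contact_force"],s["gripper_width"])
a=cv2.resize(im[370:440,270:380],None,fx=3.6,fy=3.6,interpolation=cv2.INTER_CUBIC)
m,im=shot("side","h_side"); b=cv2.resize(im[271:313,335:401],None,fx=6,fy=6,interpolation=cv2.INTER_CUBIC)
cv2.imwrite("pics/h_c.png",np.hstack([a,b]))
```

```text
[0.49941808 0.15079898 0.03610418] [-3.14152907e+00 -2.96359135e-04  1.78599125e-02] [-1.14706261 -0.64251548 -1.72167115] 0.2961842988184176
```

View pics/h_c.png

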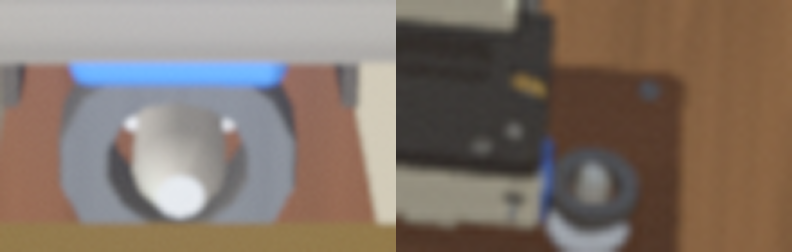

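Call:
jog_arm([
  [0, 0, 0.6, 0, 255],
  [0, 0, 1.1, 0, 255],
  [0, 0, 1.4, 0, 255],
  [0, 0, 1.4, 0, 255],
  [0, 0, 1.4, 0, 255],
])

```text
time: 8.25
eef_pos: [0.4992, 0.1507, 0.0218]
tool_rot: [3.142, 0.0, 0.018]
contact_force: [-2.4, -1.0, 1.8]
gripper_width: 0.292
```

Call:
jog_arm([
  [0, 0, 0, 0, 160],
  [0, 0, 0, 0, 140],
  [0, 0, 0, 0, 100],
  [0, 0, 0, 0, 60],
  [0, 0, 0, 0, 20],
  [0, 0, 0, 0, 0],
  [0, 0, 0, 0, 0],
  [0, 0, 0, 0, 0],
], newtons=15)

```text
time: 9.05
eef_pos: [0.4992, 0.1507, 0.0218]
tool_rot: [-3.142, 0.0, 0.018]
contact_force: [0.2, -0.6, 0.6]
gripper_width: 0.919
```

Call:
jog_arm([
  [0, 0, -3, 0, 0],
  [0, 0, -7, 0, 0],
  [0, 0, -11, 0, 0],
  [0, 0, -13, 0, 0],
  [0, 0, -13, 0, 0],
  [0, 0, -13, 0, 0],
  [0, 0, -13, 0, 0],
  [0, 0, -13, 0, 0],
])

```text
time: 9.85
eef_pos: [0.4988, 0.1506, 0.1504]
tool_rot: [3.141, 0.002, 0.018]
contact_force: [-0.8, 0.1, -0.0]
gripper_width: 0.999
```

Run:
```python
from h import *
m,im=shot("wrist","i_wrist"); s=ctrl.state(); print(s["eef_pos"],s["tool_rot"],s["gripper_width"])
m,im=shot("side","i_side"); b=cv2.resize(im[250:350,240:400],None,fx=5,fy=5,interpolation=cv2.INTER_CUBIC)
cv2.imwrite("pics/i_c.png",b)
```

```text
[0.49886106 0.15061231 0.150644  ] [3.14119700e+00 1.70441965e-03 1.77520298e-02] 1.000820639875747
```

View pics/i_c.png

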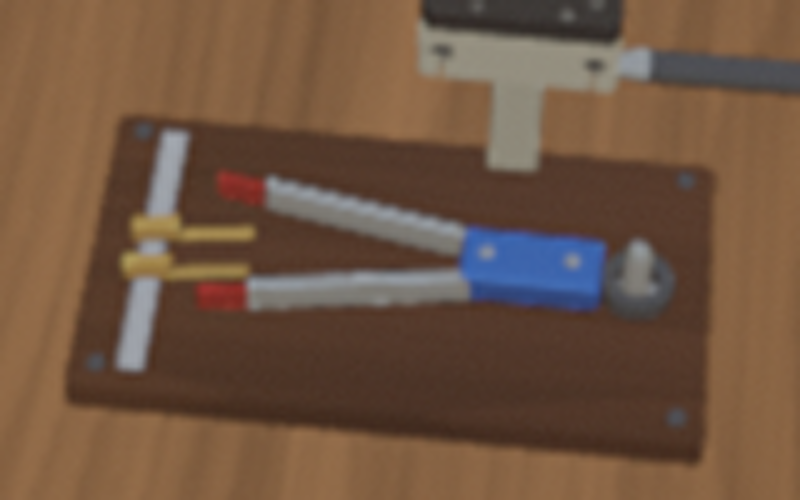

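View pics/i_wrist.png

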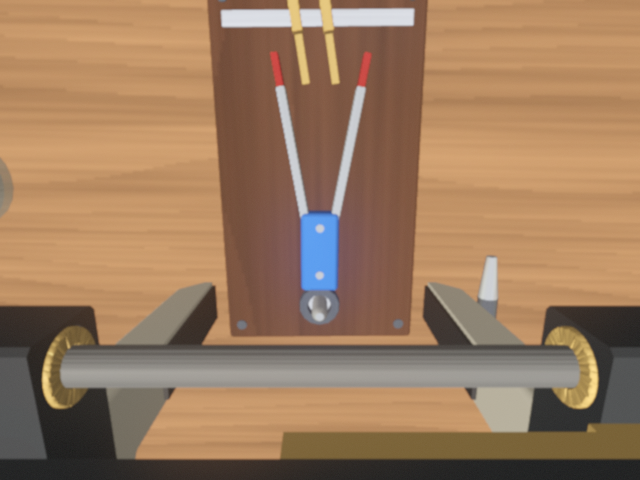

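Run:
```python
from h import *
m=ctrl.camera_model("wrist"); im=cv2.imread("pics/i_wrist.png")
cv2.imwrite("pics/i_z.png",cv2.resize(im[0:100,250:390],None,fx=5.7,fy=5.7,interpolation=cv2.INTER_CUBIC))
P=lambda a,z:np.round(onz(m,a,z),4)
for r in ctrl.boxes_of("wrist","pointer_left")[:3]+ctrl.boxes_of("wrist","pointer_right")[:3]:
    x,y,w,h=r["rect"]; print(round(r["conf"],2),[round(v) for v in (x*640,y*480,(x+w)*640,(y+h)*480)])
print("foot?",P((319,312),.048),"L edge",P((209,2),.018),P((231,334),.018),"R",P((426,2),.018),P((411,334),.018))
```

```text
0.91 [286, 1, 309, 85]
0.91 [319, 0, 336, 85]
foot? [0.4487 0.1508 0.048 ] L edge [0.6601 0.2288 0.018 ] [0.4144 0.2234 0.018 ] R [0.6625 0.0821 0.018 ] [0.417 0.074 0.018]
```

View pics/i_z.png

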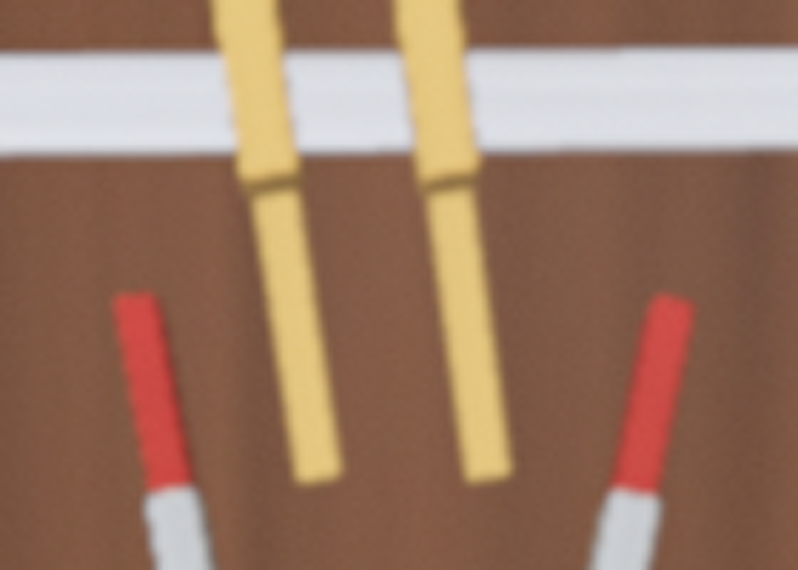

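Run:
```python
from h import *
m=ctrl.camera_model("wrist"); k=5.7
P=lambda a,z:onz(m,(250+a[0]/k,a[1]/k),z)[:2]
yaw=.0177
peg=np.array([.445,.1505])
ax=np.array([np.cos(yaw),np.sin(yaw)]); ay=np.array([-ax[1],ax[0]])
for n,a,b in (("L",(318,478),(275,192)),("R",(488,476),(449,190))):
    A,B=P(a,.018),P(b,.018); d=B-A; L=np.linalg.norm(d); O=A+d/L*21/1000
    q=O-peg; print(n,A,B,L,"yaw rel",np.arctan2(d[1],d[0])-yaw,"O",O,"board",q@ax,q@ay)
for n,t in (("tipL",(136,296)),("tipR",(672,298))):
    T=P(t,.030); q=T-peg; print(n,T,q@ax,q@ay)
c,wh,a=blue(m,cv2.imread("pics/i_wrist.png"),.034); print(c,wh,a)
```

```text
L [0.60978785 0.16299722] [0.64200584 0.16846512] 0.03267869480165525 yaw rel 0.150413612070705 O [0.63049179 0.166511  ] board 0.1857461178417379 0.012725462147027045
R [0.61037853 0.14185132] [0.64257963 0.14743743] 0.032682040689202684 yaw rel 0.15406630266026697 O [0.6310695 0.1454407] board 0.18595080848024073 -0.008351765829237887
tipL [0.62770049 0.18407439] 0.18326611168682216 0.0303354969621787
tipR [0.62854649 0.12121669] 0.1829994499873683 -0.03252732727447576
[490.72821045 151.49754333] (60.271602630615234, 27.29972267150879) 0.6462946534156799
```

Call:
jog_arm([
  [4.5, -0.1, 0, -0.012, 0],
  [9.1, -0.25, 2, -0.012, 0],
  [9.1, -0.25, 5, -0.012, 0],
  [9.1, -0.25, 8.5, -0.012, 0],
  [9.1, -0.25, 11.5, -0.012, 0],
  [9.1, -0.25, 12.9, -0.012, 0],
  [9.1, -0.25, 12.9, -0.012, 0],
  [9.1, -0.25, 12.9, -0.012, 0],
], newtons=20)

```text
time: 10.85
eef_pos: [0.5907, 0.155, 0.0241]
tool_rot: [-3.141, -0.001, 0.03]
contact_force: [0.5, 0.1, 0.3]
gripper_width: 0.998
```

Run:
```python
from h import *
m,im=shot("wrist","j_wrist"); s=ctrl.state(); print(s["eef_pos"],s["tool_rot"],s["gripper_width"])
```

```text
[0.59102726 0.15505236 0.02466576] [-3.14119502e+00 -2.10724417e-03  2.97919681e-02] 1.0064506816742163
```

View pics/j_wrist.png

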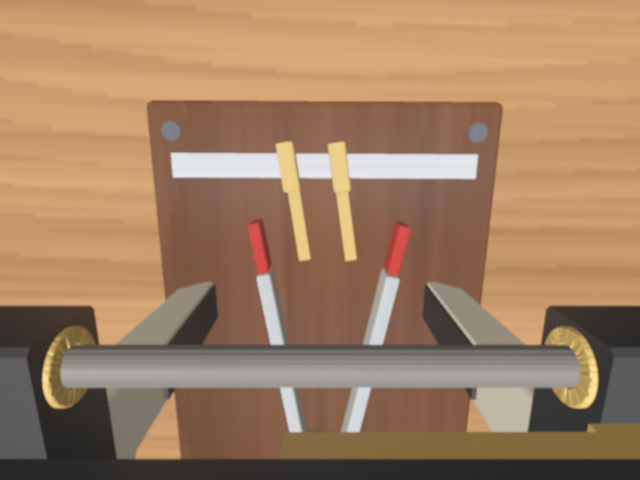

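Call:
jog_arm([
  [0, 0, 0, 0, 80],
  [0, 0, 0, 0, 100],
  [0, 0, 0, 0, 120],
  [0, 0, 0, 0, 135],
  [0, 0, 0, 0, 150],
  [0, 0, 0, 0, 160],
  [0, 0, 0, 0, 170],
  [0, 0, 0, 0, 178],
])

```text
time: 11.7
eef_pos: [0.5904, 0.1548, 0.023]
tool_rot: [3.142, -0.0, 0.03]
contact_force: [1.3, -0.3, 2.4]
gripper_width: 0.359
```

Call:
jog_arm([
  [0, 0, 0, 0, 180],
  [0, 0, 0, 0, 180],
  [0, 0, 0, 0, 180],
  [0, 0, 0, 0, 180],
  [0, 0, 0, 0, 180],
])

```text
time: 12.2
eef_pos: [0.5903, 0.1548, 0.023]
tool_rot: [3.142, -0.0, 0.03]
contact_force: [1.3, -1.6, 3.4]
gripper_width: 0.303
```

Run:
```python
from h import *
m,im=shot("wrist","k_wrist"); s=ctrl.state(); print(s["eef_pos"],s["tool_rot"],s["gripper_width"],s["contact_force"])
cv2.imwrite("pics/k_z.png",cv2.resize(im[130:270,230:430],None,fx=4,fy=4,interpolation=cv2.INTER_CUBIC))
```

```text
[0.59031583 0.15478729 0.02297377] [ 3.14152519e+00 -2.63224368e-04  2.97099675e-02] 0.2962024008341177 [ 1.66337524 -1.71105514  3.90171143]
```

View pics/k_wrist.png

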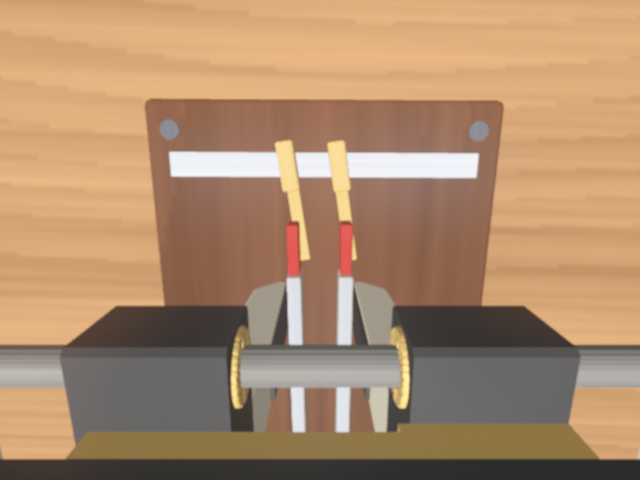

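View pics/k_z.png

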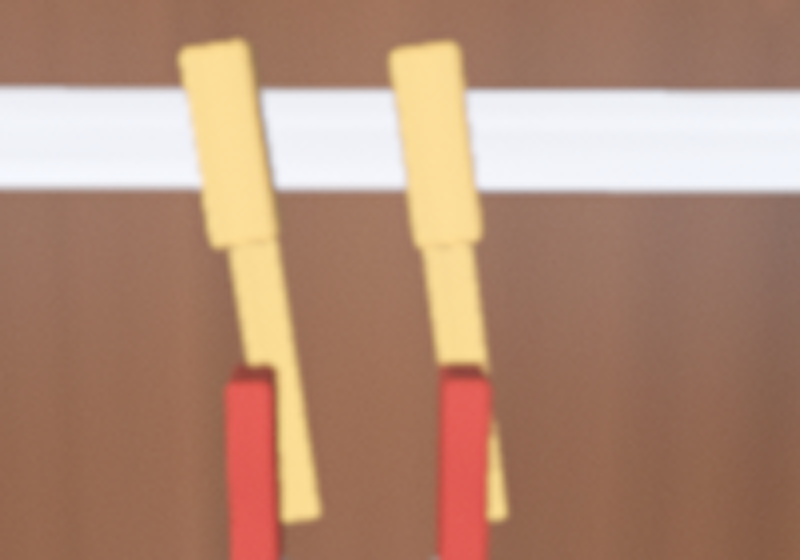

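```bash
cat > meas.py <<'E'
from h import *
def meas(m,k,o,lines,tips,zt=.030):
    P=lambda a,z:onz(m,(o[0]+a[0]/k,o[1]+a[1]/k),z)[:2]
    for n in "LR":
        a,b=lines[n]; A,B=P(a,.018),P(b,.018); d=(B-A); L=np.linalg.norm(d); d/=L; O=A+d*.021
        T=P(tips[n],zt); q=T-O; 
        by=.0177; bx=np.array([np.cos(by),np.sin(by)]); bn=np.array([-bx[1],bx[0]])
        print(n,"L",round(L*1e3,1),"O",O.round(4),"T",T.round(4),"line frame mm",np.round(1e3*np.array([q@d,q@[-d[1],d[0]]]),2),"board frame",np.round(1e3*np.array([q@bx,q@bn]),2))
E
python3 - <<'E'
from meas import *
m=ctrl.camera_model("wrist")
meas(m,4,(230,130),{"L":((302,519),(254,243)),"R":((496,519),(447,246))},{"L":(250,378),"R":(465,377)})
E
```

```text
L L 31.5 O [0.6294 0.1661] T [0.6272 0.1675] line frame mm [-1.88  1.79] board frame [-2.15  1.45]
R L 31.3 O [0.6299 0.1449] T [0.6279 0.1454] line frame mm [-1.76  0.94] board frame [-1.92  0.57]
```

Call:
jog_arm([
  [0, 0.06, 0, 0, 182],
  [0, 0.06, 0, 0, 182],
  [0, 0.06, 0, 0, 182],
  [0, 0.06, 0, 0, 182],
  [0, 0.06, 0, 0, 182],
  [0, 0.06, 0, 0, 182],
  [0, 0.06, 0, 0, 182],
  [0, 0.06, 0, 0, 182],
])

```text
time: 13.05
eef_pos: [0.5903, 0.1544, 0.023]
tool_rot: [-3.141, -0.0, 0.03]
contact_force: [1.4, 1.5, 5.5]
gripper_width: 0.286
```

Run:
```python
from h import *
m,im=shot("wrist","l_wrist"); s=ctrl.state(); print(s["eef_pos"],s["tool_rot"],s["gripper_width"],s["contact_force"])
cv2.imwrite("pics/l_z.png",cv2.resize(im[130:270,230:430],None,fx=4,fy=4,interpolation=cv2.INTER_CUBIC))
m,im=shot("side","l_side"); a=cv2.resize(im[250:350,240:400],None,fx=5,fy=5,interpolation=cv2.INTER_CUBIC)
cv2.imwrite("pics/l_side_z.png",a)
m,im=shot("scene","l_scene"); cv2.imwrite("pics/l_scene_z.png",cv2.resize(im[180:280,310:430],None,fx=5,fy=5,interpolation=cv2.INTER_CUBIC))
```

```text
[0.59033262 0.15441255 0.02300435] [-3.14130343e+00 -3.46495623e-04  2.97992097e-02] 0.28978035749364633 [2.18841379 3.36806736 4.39667248]
```

View pics/l_z.png

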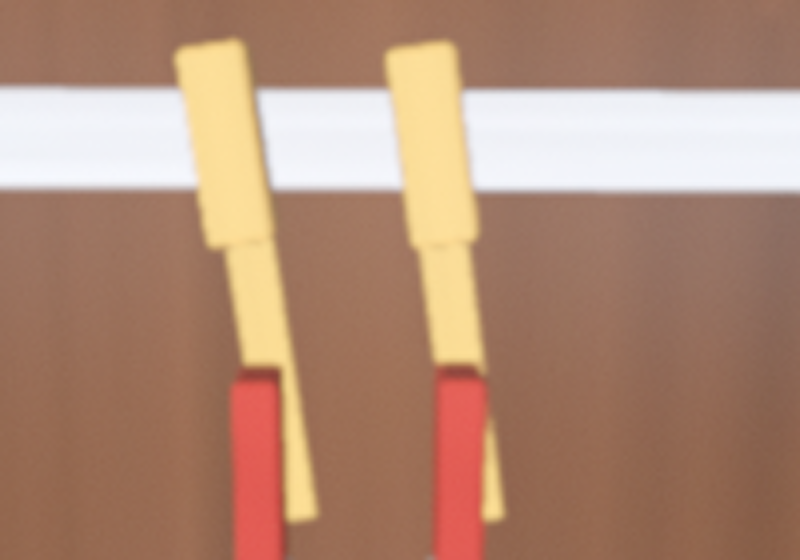

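View pics/l_side_z.png

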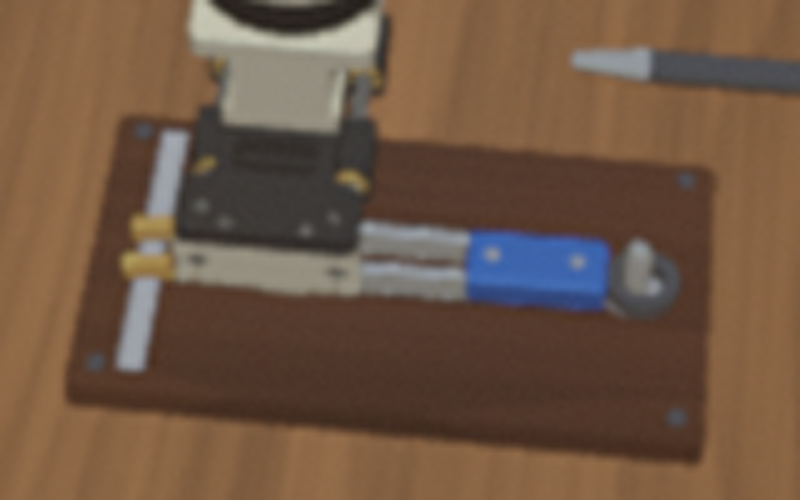

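View pics/l_scene_z.png

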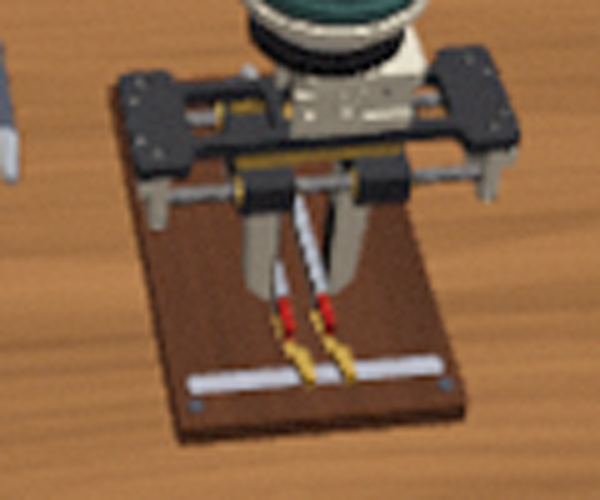

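Run:
```python
from meas import *
m=ctrl.camera_model("wrist")
for zt in (.030,.032):
  meas(m,4,(230,130),{"L":((296,519),(250,243)),"R":((483,519),(443,246))},{"L":(255,379),"R":(461,377)},zt)
```

```text
L L 31.5 O [0.6294 0.1662] T [0.6271 0.1666] line frame mm [-2.18  0.77] board frame [-2.27  0.41]
R L 31.2 O [0.63   0.1453] T [0.6279 0.1454] line frame mm [-1.97  0.52] board frame [-2.03  0.18]
L L 31.5 O [0.6294 0.1662] T [0.6275 0.1665] line frame mm [-1.8   0.58] board frame [-1.87  0.28]
R L 31.2 O [0.63   0.1453] T [0.6283 0.1456] line frame mm [-1.56  0.59] board frame [-1.64  0.31]
```

Call:
jog_arm([
  [0, 0, 0, 0, 182],
  [0, 0, 0, 0, 182],
  [0, 0, 0, 0, 182],
  [0, 0, 0, 0, 182],
  [0, 0, 0, 0, 182],
  [0, 0, 0, 0, 182],
  [0, 0, 0, 0, 182],
  [0, 0, 0, 0, 182],
])

```text
time: 14.0
eef_pos: [0.5903, 0.1544, 0.023]
tool_rot: [-3.141, -0.0, 0.03]
contact_force: [2.1, 2.1, 4.1]
gripper_width: 0.29
```

Call:
jog_arm([
  [0, 0, 0, 0, 182],
  [0, 0, 0, 0, 182],
  [0, 0, 0, 0, 182],
  [0, 0, 0, 0, 182],
  [0, 0, 0, 0, 182],
  [0, 0, 0, 0, 182],
  [0, 0, 0, 0, 182],
  [0, 0, 0, 0, 182],
])

```text
time: 14.8
eef_pos: [0.5904, 0.1544, 0.023]
tool_rot: [-3.141, -0.0, 0.03]
contact_force: [2.1, 2.8, 4.6]
gripper_width: 0.287
```

Run:
```python
from h import *
m,im=shot("wrist","m_wrist"); s=ctrl.state(); print(s["time"],s["gripper_width"],s["contact_force"])
a=cv2.imread("pics/l_wrist.png"); print(cv2.absdiff(a,im)[130:270,230:430].mean())
cv2.imwrite("pics/m_z.png",cv2.resize(im[130:270,230:430],None,fx=4,fy=4,interpolation=cv2.INTER_CUBIC))
```

```text
14.85 0.292638117367684 [2.888331   2.470117   5.11713319]
0.6989166666666666
```

View pics/m_z.png

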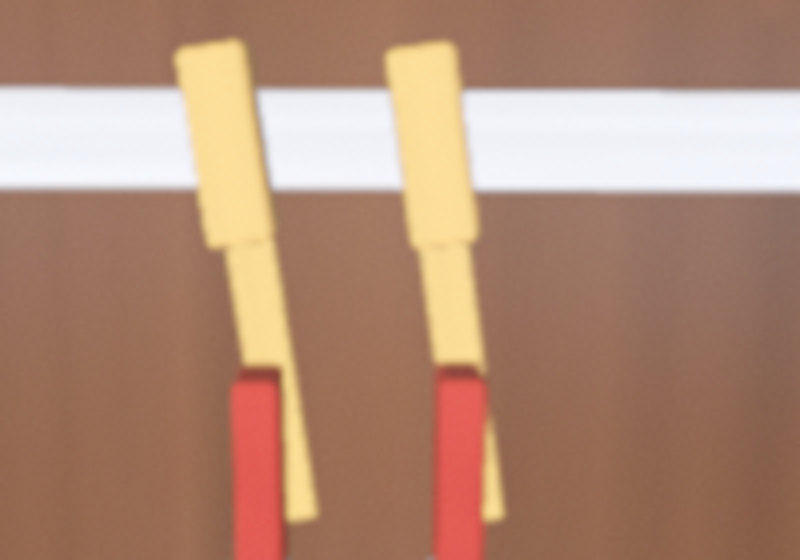

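The hold is steady and both tips stay on their lines, so I'm handing it in.

```bash
python3 -c "
from workcell import ctrl
print(ctrl.job_done())"
```

```text
the job is handed in; nothing more can be done
None
```

The blue tweezers hang by their eye on the peg, lying flat on the board with their legs towards the pointers. I let go of them, then squeezed the legs at about x 145. The job was handed in at about 15 s with the squeeze still held.

- **Tips:** in the wrist picture each red tip stands within about 1 mm sideways and about 2 mm lengthwise of its pointer's point.
- **Hold:** after a hold of about 1.8 s the picture and the finger opening had not changed, apart from noise. The grip was set to 20 N. The finger force on the legs is not measured directly; I expect about 7 N each from the spring figures.
- **Eye:** the side picture shows it still round the peg. The squeeze pushed it slightly off centre, and the hole's play allows at most 3 mm.
- **Bystanders:** I did not touch the hammer, jar, punch or bar offcut on any path. I did not measure their positions again at the end.

Two things disagreed with expectations:
- **Pointers:** they are turned about 0.15 rad from the board's x axis, although the description gives them the board's axes. I checked the tips in both frames and they are within limits in each.
- **Upward force:** the arm read 4 to 5 N upward during the hold. I did not trace the cause; the tool's height did not change.

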